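# Kick the splash shield's leg down and hold the shield upright

### The job

Set up the folding splash shield that leans back on the bench in front of the sample cup: flip its kickstand leg over the top so that it drops fully down, and only then take the shield by its top rail and pull it upright until the leg's foot stands on the base plate. The shield tips back by itself, so finish while still holding the rail, with the shield upright and still; leave the sample cup and the petri dish where they are.

Things in the scene. Friction and masses are not known exactly. Their poses are not given: they have to be found in the camera images.
- shield_base: fixed base plate of the folding splash shield, grey steel, 143 x 190 x 8 mm, bolted down. Origin on the bench surface, below the tilt hinge; x points from the front (kickstand side, nearer the robot) to the back, y along the hinge, z up. The plate reaches from x = -88 to +55 mm, y +-95 mm. A rubber patch (34 x 50 mm at x = -68 mm, y = 0) is where the leg's foot stands.
- shield_hinge (a point): middle of the tilt hinge, a level axis along the base's y, 25 mm above the bench.
- shield (a joint): tilt of the shield frame on its hinge, rad: 0 = exactly upright, positive = leaning back (towards the base's +x). The frame is an open aluminium frame 184 mm wide with a clear panel, about 1 kg. It is back-heavy: let go anywhere it falls back gently to its rear stop at about 0.28, where it starts. With the leg down, the leg's foot meets the base plate at about tilt 0 and stops the frame from coming further forward; with the leg folded the frame could tip forward to -0.3.
- top_rail (a point): middle of the round aluminium rail, 16 mm diameter, 174 mm long, along the very top of the shield frame, fixed to the frame (shield_c0 in the rules). With the frame upright this point is 20 mm behind the hinge and 190 mm above it. The next part under it is the panel's upper edge bar, 57 mm below the rail's axis; the two posts are 80 mm either side of the middle; between them is free room for fingers.
- leg (a joint): kickstand leg on its hub on the front face of the frame, rad: about 0 = folded, pointing up and leaning 0.26 past the top towards the base's -y, against its stop; 0.26 = straight up (top dead centre); about 3.3 = fully down on its lower stop. The leg swings by its own weight with light friction: before top dead centre it falls back to folded; pushed sideways (towards the base's +y) past it, it falls over the +y side all the way down by itself in about a second.
- leg_foot (a point): centre of the 16 mm rubber ball at the leg's free end. The leg is a 10 mm steel rod, 114.5 mm from hub centre to this point, about 35 mm in front of the frame's panel plane when folded, and parallel to the frame there. The hub centre lies, with the frame upright, 15 mm in front of the hinge and 90 mm above it; it tilts with the frame.
- sample_cup_0_mid (a point): bystander: sample cup with a lid, 61 mm diameter, 62 mm tall, on the bench behind the shield; point at its middle height.
- petri_0_mid (a point): bystander: petri dish, 58 mm diameter, 15 mm tall, on the bench in front of the shield; point at its middle height.

How it is judged:
On the way, in this order (a step that is already met when the one before it is completed fails the run):
1. the leg is flipped over and fully down while the shield still leans back (value of joint leg above 3.15 rad and value of joint shield above 0.15 rad), for 0.2 s.
2. the shield is upright on its leg, held by the top rail (value of joint shield between -0.05 and 0.035 rad and value of joint leg above 3.15 rad and contact force between the fingers and shield_c0 above 0.5 N), for 0.2 s.
At the end, for the whole second after the job is handed in: The leg is fully down (joint above 3.15 rad), the shield is upright (tilt between -0.05 and 0.035 rad) and still (under 0.05 rad/s), and the fingers are holding the top rail (contact force over 0.5 N) (all of step 2 and velocity of joint shield between -0.05 and 0.05 rad/s); the arm keeps its last pose, push and grip.
It fails at once if a bystander was moved more than 25 mm (distance of any of sample_cup_0_mid, petri_0_mid from where it was at the start of the episode above 0.025 m).
It also fails if it takes over 38 s, if anything falls off the work surface, if the arm or the gripper's body presses on something with over 40 N, if the wrist force passes 120 N, or if a joint passes its speed limit or range.

### The arm

A 6-joint arm with a two-finger parallel gripper is mounted at the origin on a cart in front of the work surface, level with it; the furniture and walls round the work are solid. World frame = base frame: x ahead of the robot, y to its left, z up, the work surface at z = 0. Lengths are in m, angles in rad, forces in N, time in s.
With the tool pointing down it reaches from about 0.35 to 0.85 m from the base axis. Payload 8.1 kg.
Tool frame: the origin (TCP) lies midway between the tips of the shut fingers; the grasp point (between the pads) lies 19 mm behind it (robot.tcp_to_grasp is the distance from the TCP to the grasp point, in m); x points along the fingers, y is the direction in which the jaws open and shut, and the axes are right-handed (so a half turn about x gives the same grasp; the last joint's range is limited). The gripper opens to 93 mm and grips with 3 to 60 N. Pads are 15 mm wide; open, the fingers measure 128 mm over their backs; the gripper's body (75 mm by 188 mm) begins 65 mm behind the grasp point.
Start: joints at [1.027, 0.13, 1.488, -0, 1.523, -0.085], TCP at [0.266, 0.538, 0.219] pointing down, gripper open.
Joint ranges: [-2.96, 2.96], [-0.89, 2.26], [0.02, 2.5], [-1.34, 4.48], [0, 2.73], [-2.66, 2.66]. Speed limits (rad/s): [2.39, 2.39, 2.79, 3.14, 3.14, 3.14].

### API

Orientations are given as a rotation vector (axis times angle).
In Python, from plant import robot gives the robot as it stands.
- The arm moves only by the tool play_rows, never from a script. Its argument "plan" is a list of rows, each an object with "slide": the shift along the world's x, y, z as a fraction of full scale, a list of three; "roll": the turn about the world's z as a fraction of full scale; "fingers": the gripper command: -1 is shut, 1 is fully open, values between are in proportion. A call has 1 to 20 rows; each row shifts and turns the commanded pose from where the row before left it; what a row does not reach is not made up. Full scale, the value 1, is 30 mm for a shift and 8 degrees for a turn. A row lasts 1/8 s, in which the tool goes at most 62.5 mm and 10.7 degrees, less where a joint would pass 70% of its speed; a pose out of reach is approached as far as the arm can. A call with a number of a shift or a turn outside -1 to 1 is refused whole. A call with a gripper value outside its range is refused whole. The fingers move at their own pace and stop on an object; "squeeze" is the grip in N (left out, the last holds). Time passes only in rows, so rows that do not move let the fingers close. It gives the time, the measured TCP pose, the force and the opening at its end, in the units of the state.
- robot.read_state(): the state, without advancing time (a new reading comes with each control period).
- robot.read_camera(name): name is "side" or "top"; returns the picture (400x640x3 uint8, red, green, blue); there is no depth.
- robot.get_calibration(name): a dict with "fx", "fy", "cx", "cy" (pixels), "R" (3x3) and "t" (3): a world point X has camera coordinates R X + t. Camera axes: x right, y down, z forward; pixel columns grow to the right and rows downward; lengths in m; the calibration is good to about 2 mm. A picture is of the moment at which its call begins. get_calibration takes no time and is no camera call.
- robot.close_job(): hands the job in, once; it reports no verdict.
Trained networks look in the newest picture that a camera, given by its name, has taken for a name from the list of things; names that differ only in an ending like _2 or _b are one class to them, and where a whole thing is asked for, a point or a joint stands for the part that bears it (a point fixed in the world has none). Each returns a list of dicts, best first, with "p" (0 to 1); they miss things now and then, are a little off and sometimes report something else, mostly with a low value. They report only what shows in the picture. A call takes as long as a camera call.
- robot.boxes_of(camera, target): "extent" ([centre column, centre row, width, height] in pixels, round what is visible of it).
- robot.regions_of(camera, target): "region" (400x640 bool, what is visible of it) and "extent" ([centre column, centre row, width, height] in pixels, round what is visible of it).
- robot.mark_of(camera, target): "point" ([column, row] in pixels: a listed point, or the origin of a listed thing).
The state is a dict: "t": time; "q": joint angles; "dq": joint speeds; "joint_torque": joint torques, N m; "tool_pos": TCP position; "orientation": TCP orientation; "force": force on the tool from outside, world axes, zero at the start; "wrist_torque": the same for the moment, N m; "opening": finger opening in m.
Only numpy, scipy, OpenCV 4.12 (cv2) and the standard library are available. Lean on these libraries where they do the work, as an engineer would, in place of code of your own. Each camera call takes 0.05 s, during which the arm holds its last target.

## Working session

There is one attempt and no reset: what is moved stays moved. The work goes in short steps, Python scripts to look and compute and a tool call to move; the robot and the scene stay as the last step left them, time stands still between calls to the robot, and variables do not carry over. Pictures are saved under pics/ and viewed, and the job is handed in when it is done.

Besides the shell and the picture viewer there is one more tool, called after ">>>" by a JSON object that holds its "name" and its "arguments". play_rows: Moves the arm, as the interface text tells. Its arguments: {"type":"object","properties":{"plan":{"type":"array","items":{"type":"object","properties":{"slide":{"type":"array","items":{"type":"number","minimum":-1,"maximum":1}},"roll":{"type":"number","minimum":-1,"maximum":1},"fingers":{"type":"number"}}}},"squeeze":{"type":"number"}},"required":["plan"]}

```bash
ls; mkdir -p pics; cat > h.py <<'E'
import numpy as np, cv2
from plant import robot
def save(cam,n):
    im=robot.read_camera(cam); cv2.imwrite(f'pics/{n}.png',im[:,:,::-1]); return im
def ray(cam,p):
    c=robot.get_calibration(cam);R=np.array(c['R']);t=np.array(c['t'])
    d=R.T@np.array([(p[0]-c['cx'])/c['fx'],(p[1]-c['cy'])/c['fy'],1]);o=-R.T@t
    return o,d/np.linalg.norm(d)
def proj(cam,X):
    c=robot.get_calibration(cam);v=np.array(c['R'])@np.array(X)+np.array(c['t'])
    return np.array([c['fx']*v[0]/v[2]+c['cx'],c['fy']*v[1]/v[2]+c['cy']])
def tri(pa,pb):
    (o1,d1),(o2,d2)=ray('side',pa),ray('top',pb)
    A=np.stack([d1,-d2],1);s=np.linalg.lstsq(A,o2-o1,rcond=None)[0]
    a=o1+s[0]*d1;b=o2+s[1]*d2
    return (a+b)/2,np.linalg.norm(a-b)
def onz(cam,p,z):
    o,d=ray(cam,p);return o+d*(z-o[2])/d[2]
E
python3 - <<'E'
from h import *
np.set_printoptions(precision=4,suppress=True)
save('side','s0');save('top','t0')
for n in ['shield_base','shield_hinge','top_rail','leg_foot','sample_cup_0_mid','petri_0_mid']:
    a=robot.mark_of('side',n);b=robot.mark_of('top',n)
    print(n,[(np.round(x['point']),round(x['p'],2)) for x in a[:2]],[(np.round(x['point']),round(x['p'],2)) for x in b[:2]])
    if a and b: print(tri(a[0]['point'],b[0]['point']))
s=robot.read_state();print(s)
for c in('side','top'):
    o,d=ray(c,(320,200));print(c,o,d)
E
```

```text
pics
shield_base [] [(array([312., 206.]), 0.72)]
shield_hinge [(array([308., 253.]), 0.74)] [(array([315., 198.]), 0.73)]
(array([ 0.5254, -0.2962,  0.0169]), np.float64(0.005363068288013391))
top_rail [(array([280., 179.]), 0.9)] [(array([311., 145.]), 0.85), (array([316., 201.]), 0.3)]
(array([ 0.5949, -0.2929,  0.2033]), np.float64(0.00016240770945742794))
leg_foot [(array([298., 172.]), 0.67)] [(array([325., 160.]), 0.82)]
(array([ 0.5631, -0.319 ,  0.2185]), np.float64(9.802253868024679e-05))
sample_cup_0_mid [(array([275., 228.]), 0.45)] [(array([328., 149.]), 0.62)]
(array([ 0.6407, -0.3239,  0.0238]), np.float64(0.0032105205964863743))
petri_0_mid [(array([373., 258.]), 0.63)] [(array([352., 258.]), 0.76)]
(array([ 0.3918, -0.3785,  0.0052]), np.float64(0.01110565743223398))
{'t': 0.7, 'q': array([ 1.0266,  0.1303,  1.4882,  0.    ,  1.523 , -0.0854]), 'dq': array([-0.001 , -0.0007,  0.0004,  0.0012,  0.0008,  0.0005]), 'joint_torque': array([ -0.0002, -55.9594, -49.1938,   0.0769,   0.0223,   0.    ]), 'tool_pos': array([0.2657, 0.538 , 0.2187]), 'orientation': array([ 0.3598,  1.5407, -0.3597]), 'force': array([ 0.2636, -0.696 ,  0.7398]), 'wrist_torque': array([ 0.0443,  0.0016, -0.0295]), 'opening': 0.09299026217168116}
side [0.1497 0.279  0.6262] [ 0.4268 -0.7161 -0.5523]
top [ 0.3535 -0.331   0.9992] [ 0.1714  0.0254 -0.9849]
```

View pics/s0.png

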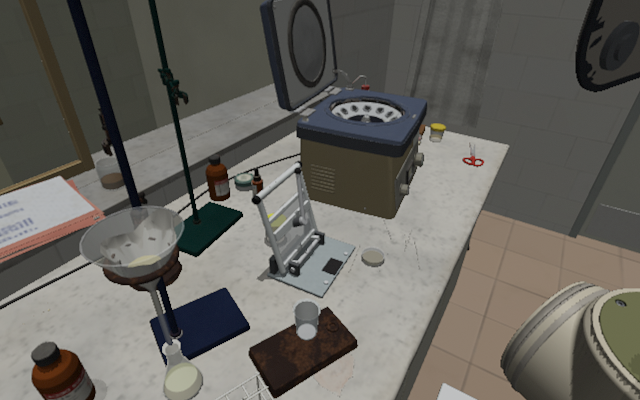

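View pics/t0.png

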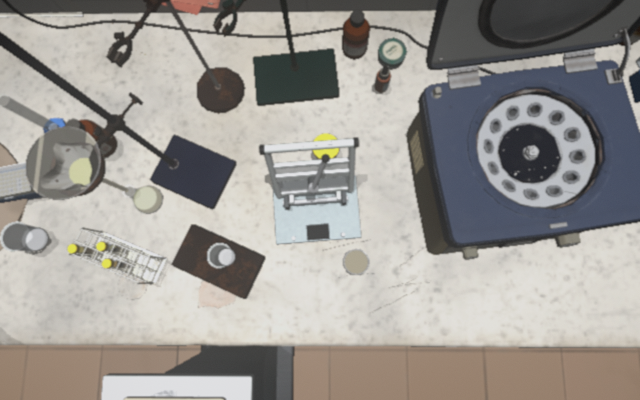

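The side view shows the shield at about (295,225), with the rail running from (258,200) to (296,168) and the centrifuge just beyond it. In the top view the rail runs from (265,149) to (355,143). The folded leg leans to image right, which is world -y, and the petri dish is at (355,262). Next I'll fit the yaw and look closer.

```bash
python3 - <<'E'
from h import *
from scipy.spatial.transform import Rotation as Ro
np.set_printoptions(precision=4,suppress=True)
t=cv2.imread('pics/t0.png');s=cv2.imread('pics/s0.png')
cv2.imwrite('pics/t0z.png',cv2.resize(t[120:260,240:400],None,fx=4,fy=4,interpolation=cv2.INTER_CUBIC))
cv2.imwrite('pics/s0z.png',cv2.resize(s[150:300,240:390],None,fx=4,fy=4,interpolation=cv2.INTER_CUBIC))
print(Ro.from_rotvec(robot.read_state()['orientation']).as_matrix())
for p in [(265,149),(355,143)]: print(onz('top',p,0.203))
for p in [(276,243),(361,237)]: print('plate',onz('top',p,0.008))
for n in ['shield_base','top_rail','leg']:
  for c in('side','top'):
    r=robot.regions_of(c,n)
    for q in r[:2]: print(n,c,q['p'],q['extent'])
h=np.array([.525,-.295,0])
print('centrifuge top corners', [onz('top',p,.25) for p in [(418,95),(445,240)]])
E
```

```text
[[ 0.      0.4429  0.8966]
 [ 0.0001  0.8966 -0.4429]
 [-1.      0.0001  0.    ]]
[ 0.5878 -0.2086  0.203 ]
[ 0.5986 -0.3747  0.203 ]
plate [ 0.4298 -0.2083  0.008 ]
plate [ 0.4429 -0.3961  0.008 ]
shield_base side 0.62 [300.4, 229.2, 103.1, 139.8]
shield_base top 0.85 [310.1, 190.9, 100.9, 101.4]
top_rail side 0.66 [284.9, 218.3, 69.2, 115.2]
top_rail top 0.83 [309.2, 170.8, 92.3, 67.8]
leg side 0.67 [303.1, 195.6, 13.1, 57.1]
leg side 0.5 [286.3, 218.1, 69.2, 116.1]
leg top 0.63 [320.8, 173.7, 21.5, 38.7]
centrifuge top corners [array([ 0.6717, -0.4842,  0.25  ]), array([ 0.4161, -0.5194,  0.25  ])]
```

```bash
ls pics
```

```text
s0.png
s0z.png
t0.png
t0z.png
```

View pics/t0z.png

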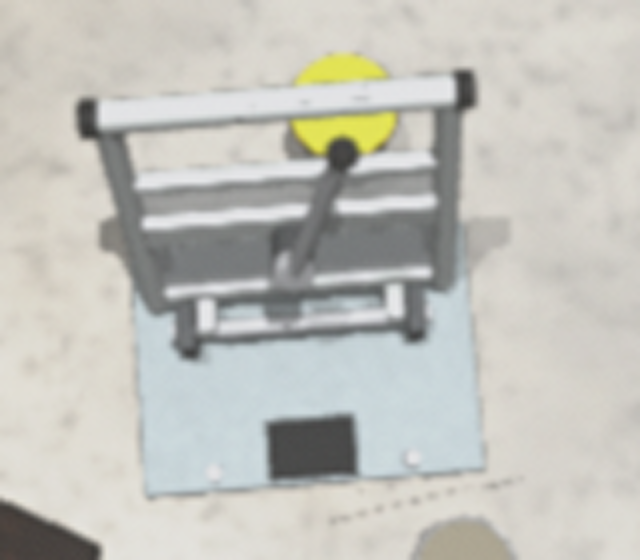

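View pics/s0z.png

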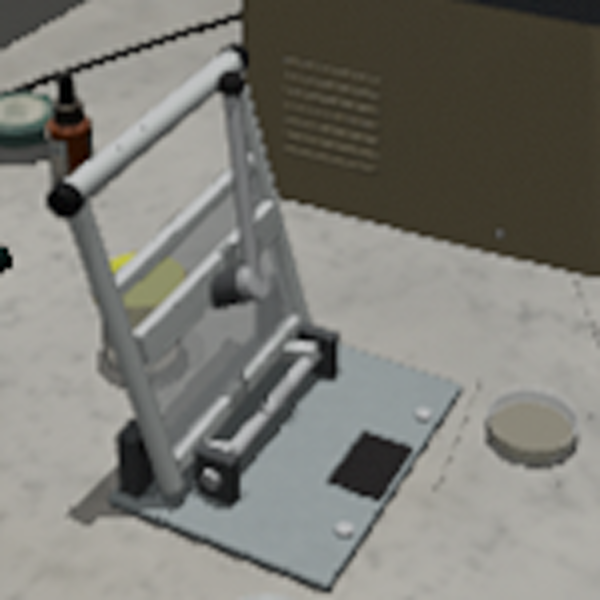

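```bash
python3 - <<'E'
from h import *
np.set_printoptions(precision=3,suppress=True)
print('funnel',tri((132,235),(65,160)))
print('navy base',onz('top',(175,163),.01),'green',onz('top',(290,65),.01), 'poleside',onz('side',(172,330),.01))
print('beaker',onz('top',(20,238),.0),tri((308,308),(222,250)))
print('rack',onz('top',(115,260),.05),'brown',onz('top',(225,262),.02))
# navy pole clamp
print('clamp', tri((115,150),(115,125)))
print('centrifuge near edge top', tri((298,125),(418,97)), tri((395,147),(440,247)))
E
```

```text
funnel (array([0.536, 0.087, 0.326]), np.float64(0.001395934940813431))
navy base [0.612 0.027 0.01 ] green [ 0.851 -0.233  0.01 ] poleside [0.627 0.026 0.01 ]
beaker [0.442 0.372 0.   ] (array([ 0.406, -0.109,  0.081]), np.float64(0.008625656533340893))
rack [0.391 0.127 0.05 ] brown [ 0.388 -0.1    0.02 ]
clamp (array([0.597, 0.012, 0.383]), np.float64(0.06552702677061042))
centrifuge near edge top (array([ 0.672, -0.483,  0.247]), np.float64(0.006529312116614785)) (array([ 0.41 , -0.51 ,  0.244]), np.float64(0.011222533939821382))
```

>>> {"name": "play_rows", "arguments": {"plan": [{"slide": [0, -0.5, 1], "roll": 0, "fingers": -1}, {"slide": [0, -1, 1], "roll": 0, "fingers": -1}, {"slide": [0.2, -1, 1], "roll": 0, "fingers": -1}, {"slide": [0.2, -1, 0], "roll": 0, "fingers": -1}, {"slide": [0.2, -1, 0], "roll": 0, "fingers": -1}, {"slide": [0.2, -1, 0], "roll": 0, "fingers": -1}, {"slide": [0.2, -1, 0], "roll": 0, "fingers": -1}, {"slide": [0.2, -1, 0], "roll": 0, "fingers": -1}, {"slide": [0.2, -1, 0], "roll": 0, "fingers": -1}, {"slide": [0.2, -1, 0], "roll": 0, "fingers": -1}, {"slide": [0.2, -1, 0], "roll": 0, "fingers": -1}, {"slide": [0.2, -1, 0], "roll": 0, "fingers": -1}, {"slide": [0.2, -1, 0], "roll": 0, "fingers": -1}, {"slide": [0.2, -1, 0], "roll": 0, "fingers": -1}, {"slide": [0.2, -1, 0], "roll": 0, "fingers": -1}, {"slide": [0.2, -1, 0], "roll": 0, "fingers": -1}, {"slide": [0.2, -1, 0], "roll": 0, "fingers": -1}, {"slide": [0, -1, 0], "roll": 0, "fingers": -1}, {"slide": [0, -1, 0], "roll": 0, "fingers": -1}, {"slide": [0, -1, 0], "roll": 0, "fingers": -1}]}}

```text
t: 3.5
tool_pos: [0.3556, -0.048, 0.3089]
orientation: [0.36, 1.54, -0.36]
force: [0.4, -0.9, -0.6]
opening: 0.0004
```

>>> {"name": "play_rows", "arguments": {"plan": [{"slide": [0, -1, 0], "roll": -1, "fingers": -1}, {"slide": [0, -1, 0], "roll": -1, "fingers": -1}, {"slide": [0, -1, 0], "roll": -1, "fingers": -1}, {"slide": [1, -1, 0], "roll": -1, "fingers": -1}, {"slide": [1, -1, 0], "roll": -1, "fingers": -1}, {"slide": [1, -1, 0], "roll": -1, "fingers": -1}, {"slide": [1, -1, 0], "roll": -1, "fingers": -1}, {"slide": [1, -1, 0], "roll": -0.5, "fingers": -1}, {"slide": [1, -1, 0], "roll": 0, "fingers": -1}, {"slide": [0.9, -1, 0], "roll": 0, "fingers": -1}, {"slide": [0, -0.6, 0], "roll": 0, "fingers": -1}, {"slide": [0, 0, -1], "roll": 0, "fingers": -1}, {"slide": [0, 0, -0.5], "roll": 0, "fingers": -1}, {"slide": [0, 0, 0], "roll": 0, "fingers": -1}]}}

```text
t: 5.25
tool_pos: [0.5616, -0.3643, 0.2622]
orientation: [1.162, 1.242, -1.162]
force: [-0.2, 0.2, 0.3]
opening: 0.0009
```

```bash
python3 - <<'E'
from h import *
np.set_printoptions(precision=4,suppress=True)
from scipy.spatial.transform import Rotation as Ro
s=save('side','s1');t=save('top','t1')
cv2.imwrite('pics/s1z.png',cv2.resize(s[100:300,220:400,::-1],None,fx=3,fy=3,interpolation=cv2.INTER_CUBIC))
cv2.imwrite('pics/t1z.png',cv2.resize(t[60:260,220:440,::-1],None,fx=3,fy=3,interpolation=cv2.INTER_CUBIC))
st=robot.read_state();print(st['tool_pos'],Ro.from_rotvec(st['orientation']).as_matrix()[:,1],st['q'],st['t'])
E
```

```text
[ 0.5627 -0.3648  0.2648] [0.9979 0.065  0.0007] [-0.6517  0.3088  1.2006  0.      1.6313 -0.7167] 5.35
```

View pics/s1z.png

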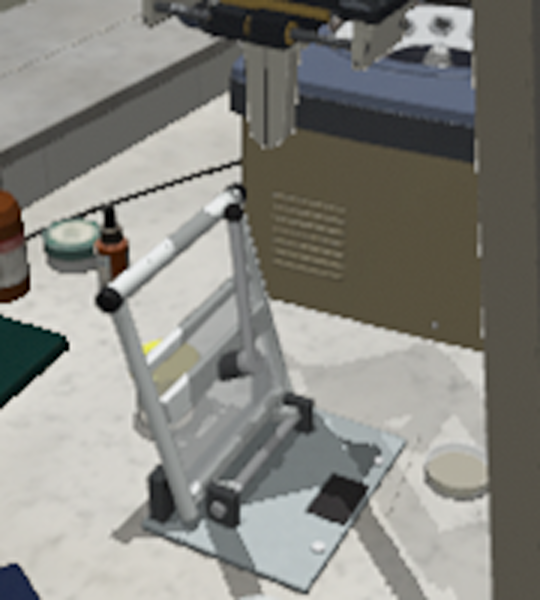

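View pics/t1z.png

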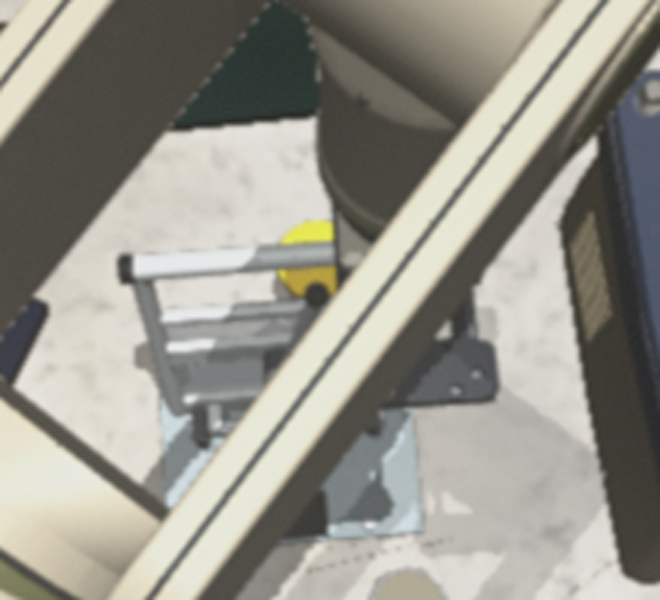

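Fingers are shut and sit just on the -y side of the foot, in front of the rail, which runs (108,298) to (235,195) in the side crop. Now I'll lower them and sweep towards +y.

>>> {"name": "play_rows", "arguments": {"plan": [{"slide": [0, 0, -1], "roll": 0, "fingers": -1}, {"slide": [0, 0, -0.9], "roll": 0, "fingers": -1}, {"slide": [0, 0, -0.2], "roll": 0, "fingers": -1}, {"slide": [-0.03, 0.4, 0], "roll": 0, "fingers": -1}, {"slide": [-0.03, 0.4, 0], "roll": 0, "fingers": -1}, {"slide": [-0.03, 0.4, 0], "roll": 0, "fingers": -1}, {"slide": [-0.03, 0.4, 0], "roll": 0, "fingers": -1}, {"slide": [-0.03, 0.4, 0], "roll": 0, "fingers": -1}, {"slide": [-0.03, 0.4, 0], "roll": 0, "fingers": -1}]}}

```text
t: 6.48
tool_pos: [0.5572, -0.2921, 0.2007]
orientation: [1.161, 1.239, -1.161]
force: [1.3, -0.7, -0.0]
opening: 0.0005
```

```bash
python3 - <<'E'
from h import *
s=save('side','s2')
cv2.imwrite('pics/s2z.png',cv2.resize(s[100:300,220:400,::-1],None,fx=3,fy=3,interpolation=cv2.INTER_CUBIC))
st=robot.read_state();print(st['tool_pos'],st['force'],st['t'])
E
```

```text
[ 0.55731464 -0.29078775  0.20060787] [ 1.55020645 -0.36605571  0.02947598] 6.525
```

View pics/s2z.png

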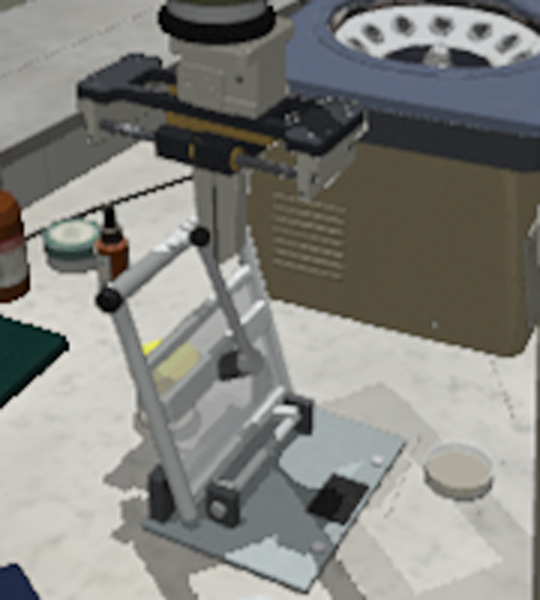

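The leg is moving with the finger: the foot is at crop (200,236) and the hub at (240,360). I'll push a little further, then let it fall.

>>> {"name": "play_rows", "arguments": {"plan": [{"slide": [-0.03, 0.4, 0], "roll": 0, "fingers": -1}, {"slide": [-0.03, 0.4, 0], "roll": 0, "fingers": -1}, {"slide": [0, 0, 0], "roll": 0, "fingers": -1}, {"slide": [0, 0, 0], "roll": 0, "fingers": -1}]}}

```text
t: 7.02
tool_pos: [0.5555, -0.2691, 0.2007]
orientation: [1.161, 1.239, -1.161]
force: [-0.6, 0.2, -0.0]
opening: 0.0005
```

```bash
python3 - <<'E'
from h import *
s=save('side','s3')
cv2.imwrite('pics/s3z.png',cv2.resize(s[100:300,220:400,::-1],None,fx=3,fy=3,interpolation=cv2.INTER_CUBIC))
st=robot.read_state();print(st['tool_pos'],st['force'],st['t'])
E
```

```text
[ 0.55552487 -0.26929373  0.20068671] [ 0.58070903 -0.88625665  0.12942897] 7.075
```

View pics/s3z.png

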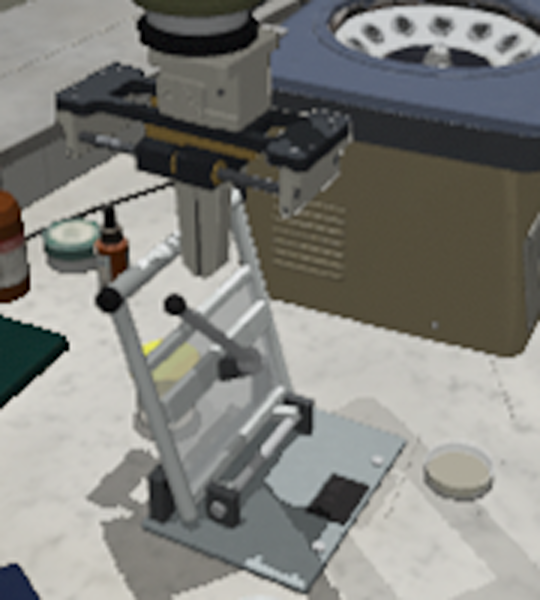

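The leg is past the top and falling over the +y side, with the foot at crop (175,303). Now I'll raise, then open, and move over the rail.

>>> {"name": "play_rows", "arguments": {"plan": [{"slide": [0, 0, 1], "roll": 0, "fingers": -1}, {"slide": [0, 0, 1], "roll": 0, "fingers": -1}, {"slide": [0.3, 0, 0], "roll": 0, "fingers": 1}, {"slide": [0.5, -0.3, 0], "roll": 0, "fingers": 1}, {"slide": [0.5, -0.3, 0], "roll": 0, "fingers": 1}, {"slide": [0, 0, 0], "roll": 0, "fingers": 1}, {"slide": [0, 0, 0], "roll": 0, "fingers": 1}, {"slide": [0, 0, 0], "roll": 0, "fingers": 1}]}}

```text
t: 8.07
tool_pos: [0.5941, -0.2868, 0.2604]
orientation: [1.161, 1.24, -1.162]
force: [0.1, 0.9, 0.3]
opening: 0.0558
```

```bash
python3 - <<'E'
from h import *
np.set_printoptions(precision=4,suppress=True)
s=save('side','s4');t=save('top','t4')
cv2.imwrite('pics/s4z.png',cv2.resize(s[100:300,220:400,::-1],None,fx=3,fy=3,interpolation=cv2.INTER_CUBIC))
cv2.imwrite('pics/t4z.png',cv2.resize(t[60:260,220:440,::-1],None,fx=3,fy=3,interpolation=cv2.INTER_CUBIC))
for c in('side','top'):
  for n in('leg_foot','top_rail'):print(c,n,robot.mark_of(c,n)[:2])
st=robot.read_state();print(st['tool_pos'],st['force'],st['t'],st['opening'])
h=np.array([.523,-.2975,.025]);bx=np.array([.9978,.067,0]);by=np.array([-.067,.9978,0])
T=.28;f=lambda x,z,y:h+bx*(x*np.cos(T)+z*np.sin(T))+by*y+np.array([0,0,z*np.cos(T)-x*np.sin(T)])
for q in (3.0,3.15,3.3):
  a=q-.26; P=f(-.015,.09+.1145*np.cos(a),.1145*np.sin(a)); print(q,P,proj('side',P),proj('top',P))
E
```

```text
side leg_foot [{'point': [326.8, 267.1], 'p': 0.87}, {'point': [372.5, 256.1], 'p': 0.64}]
side top_rail [{'point': [278.9, 180.7], 'p': 0.79}]
top leg_foot [{'point': [296.2, 229.7], 'p': 0.57}]
top top_rail []
[ 0.5944 -0.287   0.2609] [ 0.2524 -0.5122  0.2304] 8.375 0.07996282889785156
3.0 [ 0.5014 -0.2541  0.0144] [305.8573 267.5067] [296.8437 210.4738]
3.15 [ 0.5009 -0.2704  0.0091] [309.8098 265.1354] [304.318  211.0044]
3.3 [ 0.5012 -0.2873  0.0062] [313.5209 261.8451] [311.9405 211.051 ]
```

View pics/s4z.png

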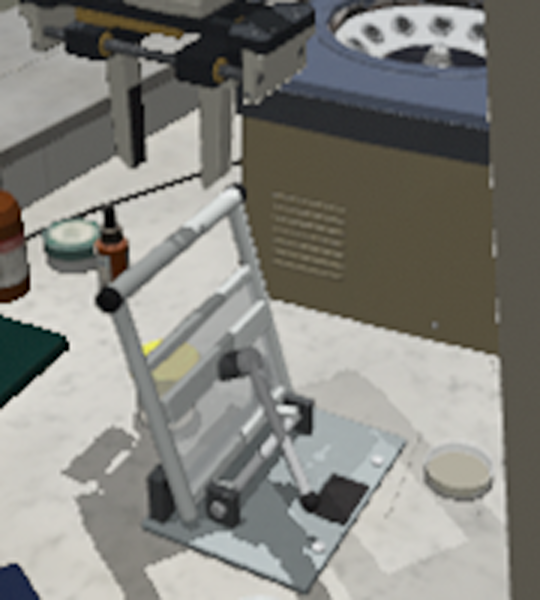

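View pics/t4z.png

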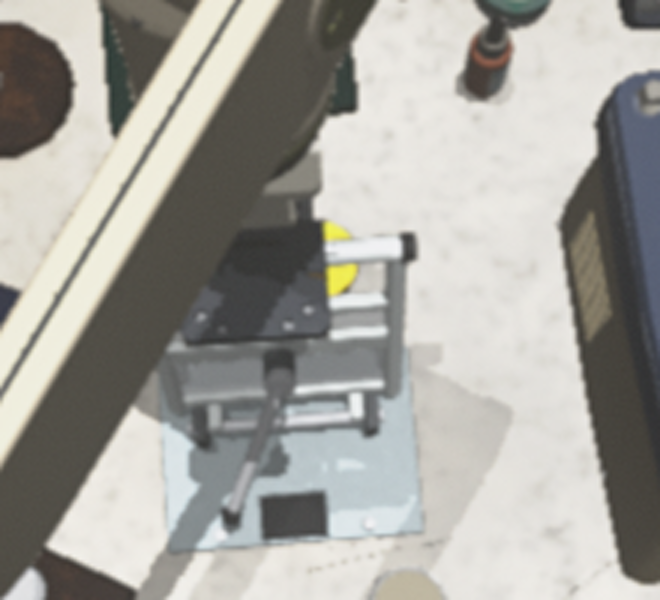

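The leg has dropped forward. The foot is at top crop (232,515), left of the rubber patch at (295,513), so it may still be swinging and I'll look again.

```bash
python3 - <<'E'
from h import *
np.set_printoptions(precision=4,suppress=True)
s=save('side','s5');t=save('top','t5')
im=np.hstack([cv2.resize(x[140:290,y0:y0+130,::-1],None,fx=3,fy=3,interpolation=cv2.INTER_CUBIC) for x,y0 in((s,240),(t,250))])
cv2.imwrite('pics/st5.png',im)
a=robot.mark_of('side','leg_foot')[0];b=robot.mark_of('top','leg_foot')[0];print(a,b,tri(a['point'],b['point']))
st=robot.read_state();print(st['tool_pos'],st['t'],st['opening'])
E
```

```text
{'point': [331.7, 258.9], 'p': 0.72} {'point': [306.5, 230.0], 'p': 0.57} (array([ 0.4514, -0.279 ,  0.0477]), np.float64(0.006323939326643353))
[ 0.5945 -0.287   0.2607] 8.575 0.09195843275924064
```

View pics/st5.png

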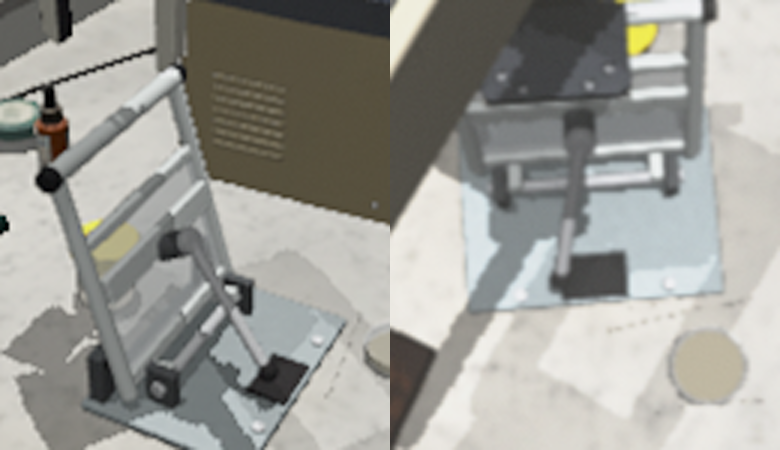

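The leg is still coming down, with the foot nearing the patch (top half at about (560,280)). Meanwhile I'll lower around the rail.

>>> {"name": "play_rows", "arguments": {"plan": [{"slide": [0, 0, -1], "roll": 0, "fingers": 1}, {"slide": [0, 0, -1], "roll": 0, "fingers": 1}, {"slide": [0, 0, -0.55], "roll": 0, "fingers": 1}, {"slide": [0, 0, 0], "roll": 0, "fingers": 1}]}}

```text
t: 9.07
tool_pos: [0.5937, -0.2865, 0.1826]
orientation: [1.161, 1.242, -1.162]
force: [0.1, -0.5, 0.1]
opening: 0.0931
```

```bash
python3 - <<'E'
from h import *
np.set_printoptions(precision=4,suppress=True)
s=save('side','s6');t=save('top','t6')
im=np.hstack([cv2.resize(x[140:290,y0:y0+130,::-1],None,fx=3,fy=3,interpolation=cv2.INTER_CUBIC) for x,y0 in((s,240),(t,250))])
cv2.imwrite('pics/st6.png',im)
a=robot.mark_of('side','leg_foot')[0];b=robot.mark_of('top','leg_foot')[0];print(a,b,tri(a['point'],b['point']))
st=robot.read_state();print(st['tool_pos'],st['t'],st['opening'],st['force'])
E
```

```text
{'point': [334.9, 260.6], 'p': 0.56} {'point': [314.5, 232.0], 'p': 0.72} (array([ 0.4499, -0.2949,  0.0305]), np.float64(0.003950201985884808))
[ 0.5953 -0.2875  0.186 ] 9.275 0.09328866557157094 [-0.5217 -0.2664 -0.5983]
```

View pics/st6.png

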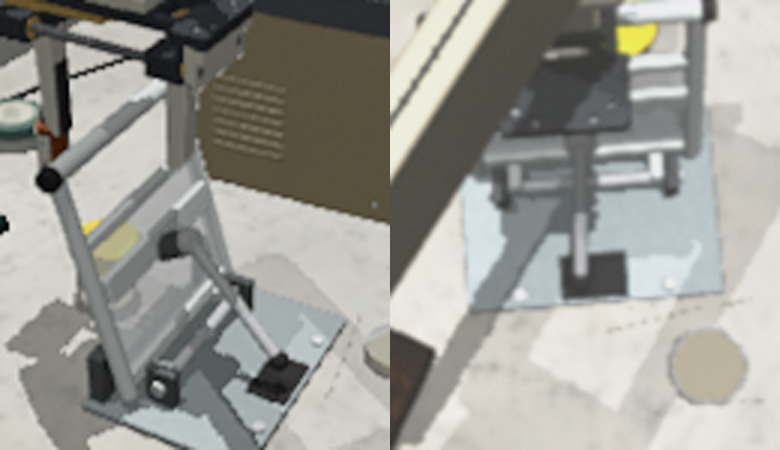

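The leg is nearly fully down, with the foot over the patch at (580,275) in the top half, and the fingers straddle the rail. I'll close the grip while the leg settles.

>>> {"name": "play_rows", "arguments": {"plan": [{"slide": [0, 0, 0], "roll": 0, "fingers": -1}, {"slide": [0, 0, 0], "roll": 0, "fingers": -1}, {"slide": [0, 0, 0], "roll": 0, "fingers": -1}, {"slide": [0, 0, 0], "roll": 0, "fingers": -1}, {"slide": [0, 0, 0], "roll": 0, "fingers": -1}, {"slide": [0, 0, 0], "roll": 0, "fingers": -1}, {"slide": [0, 0, 0], "roll": 0, "fingers": -1}, {"slide": [0, 0, 0], "roll": 0, "fingers": -1}, {"slide": [0, 0, 0], "roll": 0, "fingers": -1}, {"slide": [0, 0, 0], "roll": 0, "fingers": -1}], "squeeze": 20}}

```text
t: 10.52
tool_pos: [0.5948, -0.287, 0.1842]
orientation: [1.161, 1.239, -1.161]
force: [2.9, -0.6, -1.1]
opening: 0.0154
```

```bash
python3 - <<'E'
from h import *
np.set_printoptions(precision=4,suppress=True)
s=save('side','s7');t=save('top','t7')
im=np.hstack([cv2.resize(x[140:290,y0:y0+130,::-1],None,fx=3,fy=3,interpolation=cv2.INTER_CUBIC) for x,y0 in((s,240),(t,250))])
cv2.imwrite('pics/st7.png',im)
a=robot.mark_of('side','leg_foot')[0];b=robot.mark_of('top','leg_foot')[0];print(a,b,tri(a['point'],b['point']))
st=robot.read_state();print(st['tool_pos'],st['t'],st['opening'],st['force'])
E
```

```text
{'point': [332.4, 261.3], 'p': 0.58} {'point': [313.6, 230.2], 'p': 0.77} (array([ 0.4546, -0.2927,  0.0275]), np.float64(0.0029415974030865626))
[ 0.5947 -0.2871  0.1842] 10.725 0.015295454328719005 [ 3.5987  0.0761 -0.8357]
```

View pics/st7.png

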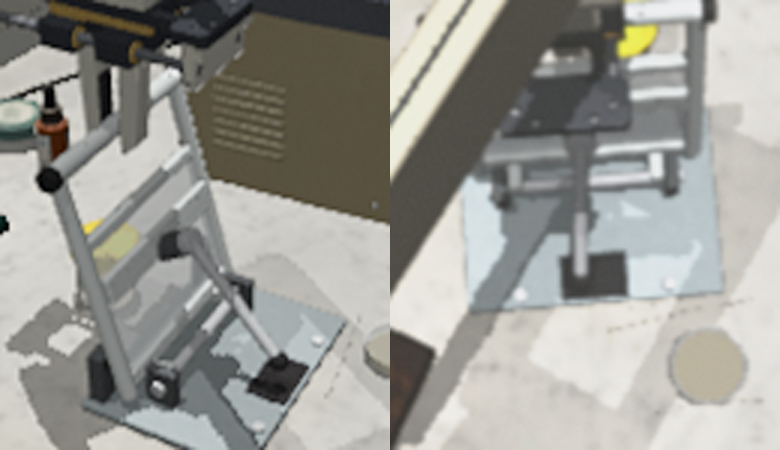

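The leg has settled: the foot is unmoved since the last look, over the patch. The rail is gripped at a 15 mm opening. Now I'll pull upright along the arc.

>>> {"name": "play_rows", "arguments": {"plan": [{"slide": [-0.24, -0.016, 0.085], "roll": 0, "fingers": -1}, {"slide": [-0.24, -0.016, 0.085], "roll": 0, "fingers": -1}, {"slide": [-0.18, -0.012, 0.053], "roll": 0, "fingers": -1}, {"slide": [-0.18, -0.012, 0.053], "roll": 0, "fingers": -1}, {"slide": [-0.22, -0.015, 0.045], "roll": 0, "fingers": -1}, {"slide": [-0.22, -0.015, 0.045], "roll": 0, "fingers": -1}, {"slide": [-0.22, -0.015, 0.03], "roll": 0, "fingers": -1}, {"slide": [-0.1, 0, 0.02], "roll": 0, "fingers": -1}, {"slide": [0, 0, 0], "roll": 0, "fingers": -1}], "squeeze": 30}}

```text
t: 11.85
tool_pos: [0.5463, -0.2906, 0.1973]
orientation: [1.161, 1.238, -1.162]
force: [3.3, -1.9, 5.6]
opening: 0.0154
```

```bash
python3 - <<'E'
from h import *
np.set_printoptions(precision=4,suppress=True)
s=save('side','s8');t=save('top','t8')
im=np.hstack([cv2.resize(x[140:290,y0:y0+130,::-1],None,fx=3,fy=3,interpolation=cv2.INTER_CUBIC) for x,y0 in((s,240),(t,250))])
cv2.imwrite('pics/st8.png',im)
for n in('leg_foot','top_rail'):
  a=robot.mark_of('side',n);b=robot.mark_of('top',n);print(n,a[:1],b[:1]); 
  if a and b: print(tri(a[0]['point'],b[0]['point']))
st=robot.read_state();print(st['tool_pos'],st['t'],st['opening'],st['force'])
E
```

```text
leg_foot [{'point': [334.3, 269.7], 'p': 0.76}] []
top_rail [{'point': [299.2, 180.0], 'p': 0.64}] []
[ 0.5466 -0.2906  0.1972] 12.15 0.015215174213830713 [ 3.6015 -2.3864  6.0983]
```

View pics/st8.png

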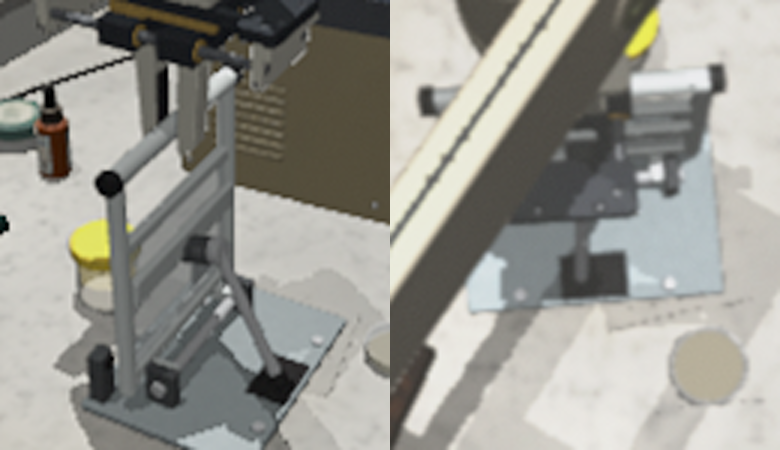

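The shield is nearly upright. I'll creep forward until the foot force shows.

>>> {"name": "play_rows", "arguments": {"plan": [{"slide": [-0.07, 0, 0], "roll": 0, "fingers": -1}, {"slide": [-0.07, 0, 0], "roll": 0, "fingers": -1}, {"slide": [0, 0, 0], "roll": 0, "fingers": -1}]}}

```text
t: 12.52
tool_pos: [0.543, -0.2909, 0.1976]
orientation: [1.161, 1.236, -1.161]
force: [6.6, -3.5, 5.1]
opening: 0.0152
```

>>> {"name": "play_rows", "arguments": {"plan": [{"slide": [-0.05, 0, 0], "roll": 0, "fingers": -1}, {"slide": [0, 0, 0], "roll": 0, "fingers": -1}]}}

```text
t: 12.78
tool_pos: [0.5421, -0.291, 0.1977]
orientation: [1.161, 1.235, -1.16]
force: [9.0, -3.8, 4.4]
opening: 0.0153
```

>>> {"name": "play_rows", "arguments": {"plan": [{"slide": [-0.05, 0, 0], "roll": 0, "fingers": -1}, {"slide": [-0.05, 0, 0], "roll": 0, "fingers": -1}, {"slide": [0, 0, 0], "roll": 0, "fingers": -1}, {"slide": [0, 0, 0], "roll": 0, "fingers": -1}, {"slide": [0, 0, 0], "roll": 0, "fingers": -1}]}}

```text
t: 13.4
tool_pos: [0.5406, -0.291, 0.1979]
orientation: [1.162, 1.232, -1.158]
force: [16.2, -5.5, 1.4]
opening: 0.0151
```

```bash
python3 - <<'E'
from h import *
np.set_printoptions(precision=4,suppress=True)
s=save('side','s9')
cv2.imwrite('pics/s9z.png',cv2.resize(s[140:290,240:390,::-1],None,fx=4,fy=4,interpolation=cv2.INTER_CUBIC))
st=robot.read_state();print(st['tool_pos'],st['t'],st['opening'],st['force'])
h=np.array([.523,-.2975,.025]);bx=np.array([.9978,.067,0]);by=np.array([-.067,.9978,0])
for T in(.28,.05,0,-.05):
  for y in (.087,-.087):
    x,z=.02,.19
    print(T,y,proj('side',h+bx*(x*np.cos(T)+z*np.sin(T))+by*y+np.array([0,0,z*np.cos(T)-x*np.sin(T)])))
E
```

```text
[ 0.5406 -0.291   0.1979] 13.45 0.01487948317624672 [16.6134 -4.7834  2.4047]
0.28 0.087 [257.1718 198.195 ]
0.28 -0.087 [299.9505 163.4641]
0.05 0.087 [274.1916 199.003 ]
0.05 -0.087 [315.5563 163.2671]
0 0.087 [278.1768 199.7737]
0 -0.087 [319.153  163.7501]
-0.05 0.087 [282.2381 200.7608]
-0.05 -0.087 [322.7991 164.4249]
```

View pics/s9z.png

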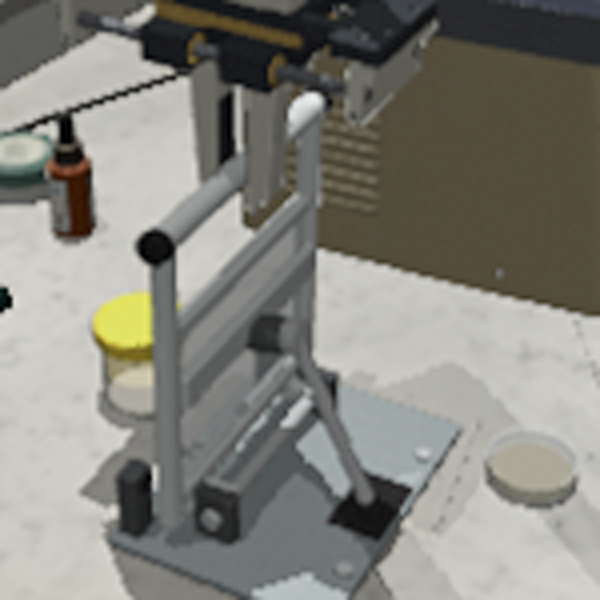

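The left rail end is at (278.8,201.5), where the model predicts (278.2,199.8) for tilt 0. The foot is on the rubber patch and the reaction is about 16 N. One settling check, then I'll hand in.

>>> {"name": "play_rows", "arguments": {"plan": [{"slide": [0, 0, 0], "roll": 0, "fingers": -1}, {"slide": [0, 0, 0], "roll": 0, "fingers": -1}, {"slide": [0, 0, 0], "roll": 0, "fingers": -1}, {"slide": [0, 0, 0], "roll": 0, "fingers": -1}]}}

```text
t: 13.95
tool_pos: [0.5406, -0.291, 0.1979]
orientation: [1.162, 1.232, -1.158]
force: [16.2, -4.9, 1.5]
opening: 0.0152
```

```bash
python3 - <<'E'
from h import *
s=save('side','s10');st=robot.read_state();print(st['tool_pos'],st['t'],st['opening'],st['force'])
o=cv2.imread('pics/s9.png')[:,:,::-1];print(np.abs(s.astype(int)-o)[150:290,240:390].mean())
for n in('sample_cup_0_mid','petri_0_mid'):print(n,robot.mark_of('side',n)[:1])
robot.close_job()
E
```

```text
[ 0.54059836 -0.2909922   0.19791907] 14.0 0.015099383037117449 [15.71676804 -5.9793847   2.28013555]
0.46474603174603174
sample_cup_0_mid [{'point': [334.5, 265.8], 'p': 0.49}]
petri_0_mid [{'point': [375.4, 258.7], 'p': 0.9}]
the job is handed in; nothing more can be done
```

I pushed the leg over the top with the shut fingers and let it fall fully down while the shield still leaned back. Then I gripped the top rail and pulled the shield upright until the foot stood on the rubber patch. I handed the job in at about 14 s, still holding the rail; it reports no verdict.

**Upright and still:** The rail end is within about 2 px of where tilt 0 would put it. Over the last half second the arm position stayed the same, and two side pictures taken 0.5 s apart were nearly identical.

**Held and standing on the leg:** The gripper opening stayed at 15 mm on the 16 mm rail. There was a steady reaction of about 16 N from the foot on the plate.

**Leg down:** The foot stopped moving before I pulled, at the sideways position expected for a leg value of about 3.3 rad. I could not read the joint values directly.

**Bystanders:** In the pictures neither the cup nor the petri dish had visibly moved. The petri mark stayed within 3 px. The last cup mark, at (334.5, 265.8) with p = 0.49, disagreed. That spot is the leg's foot on the plate, so I treated it as a false detection. The cup itself still showed behind the shield in the picture I viewed just before.

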